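Knock a stuck dish mould loose with alternating mallet taps

ROBOT

A 6-joint arm with a two-finger parallel gripper is mounted at the origin on the work surface. World frame = base frame: x ahead of the robot, y to its left, z up, the work surface at z = 0. Lengths are in mm, angles in rad, forces in N, time in s.
With the tool pointing down it reaches from about 350 to 875 mm from the base axis. Payload 4.2 kg.
Tool frame: the origin (TCP) lies between the finger pads; the fingertips stand 14 mm ahead of it and the grasp point (between the pads) lies 5 mm behind it; z points along the fingers, y is the line along which they close (so a half turn about z gives the same grasp; the last joint's range is limited). The gripper opens to 85 mm and grips with 20 to 120 N. Pads are 22 mm wide; open, the fingers measure 114 mm over their backs; the gripper's body (76 mm by 85 mm) begins 54 mm behind the grasp point. The pads swing forward as they close: fully open they stand 13 mm farther back than shut.
Start: joints at [1.475, 0.385, 0.008, 0, -1.194, -0.259], TCP at [217.094, 586.063, 245.312] pointing down, gripper open.
Joint ranges: [-3.14, 3.14], [-1.21, 2.06], [-1.07, 1.41], [-3.16, 2.05], [-2.99, -0.16], [-3.1, 3.1]. Speed limits (rad/s): [2.79, 2.79, 3.14, 3.14, 3.14, 3.14].

INTERFACE

Orientations are given as a unit quaternion [x, y, z, w].
In Python, from bench import * gives the robot as it stands.
- The arm moves only by the tool carry_out, never from a script. Its argument "motion" is a list of rows, each a list of 7 numbers: the turn, a rotation vector about the tool's x, y, z in rad, then the shift along the tool's x, y, z in mm, then the opening, from -1 (shut) to 1 (fully open), so that 0 is half open. A call has 1 to 5 rows; each row is the pose to reach, as a shift and turn from the pose commanded when the call began, along the tool's axes at that moment; what a row does not reach only later rows make up. A row lasts 1/8 s, in which the tool goes at most 62.5 mm and 10.7 degrees, less where a joint would pass 70% of its speed; a pose out of reach is approached as far as the arm can. A call with a gripper value outside its range is refused whole. The fingers move at their own pace and stop on an object; the grip force is fixed at half the most. Time passes only in rows, so rows that repeat a pose let the fingers close. It gives the time, the measured TCP pose, the force, the opening and the grip force at its end, in the units of the state.
- read_state(): the state, without advancing time (a new reading comes with each control period).
- get_image(name): name is "scene" or "top" or "wrist"; returns a dict with "color" (420x560x3 uint8, blue, green, red), "mtx" (3x3 intrinsics, pixels), "position" and "orientation" of the camera in the world. Camera axes: x right, y down, z forward; pixel columns grow to the right and rows downward; lengths in mm; the calibration is good to about 2 mm. A picture is of the moment at which its call begins. There is no depth.
- job_done(): hands the job in; it is judged then, once.
The state is a dict: "clock": time; "joints": joint angles; "joint_vel": joint speeds; "joint_efforts": joint torques, N m; "position": TCP position; "ee_rot": TCP orientation; "contact_force": force on the tool from outside, world axes, zero at the start; "wrist_torque": the same for the moment, N m; "gripper_width": finger opening in mm; "grasp_force": force on a finger pad.
Only numpy, scipy, OpenCV 4.12 (cv2) and the standard library are available. Lean on these libraries where they do the work, as an engineer would, in place of code of your own. Each camera call takes 0.05 s, during which the arm holds its last target. There are 200 camera calls.

TASK

The plaster dish mould has swollen tight in its wooden frame. Pick up the mallet by its handle and, with its head, tap the two knock-blocks on the mould's near end alternately left and right, gently (the plaster chips above about 20 N), until the mould has walked along the frame and lies square and fully against the far bar with the gap closed on both sides. Then stand the mallet upright back on its round wooden bat and let go, leaving the other things undisturbed.

Things in the scene. Friction and masses are not known exactly. Their poses are not given: they have to be found in the camera images.
- frame: fixed wooden mould frame, 230 mm (its x) by 250 mm (its y), 45 mm high: a 15 mm base board, a 22 mm rail along each side and a cross bar at the far (+x) end; the near (-x) end is open. Origin: centre of the underside. Its +x is the direction in which the mould must travel; +y is left seen from the robot.
- bar_face (a point): middle of the near face of the frame's far cross bar, 30 mm above the table, axes as the frame. The mould's far edge must come up against this face.
- insert: the plaster mould with its blocks; origin 90 mm left of its centre line, 52 mm ahead of the struck faces, 12 mm above the table. It slides only along the frame's x and can twist by some 2 degrees: one side may lead the other by 4 to 6 mm, then it jams. Pushing one block moves that side alone at about 11 to 13 N; when jammed or at the far bar the force climbs past 16 N; forcing a jam takes over 20 N. It stays where it is left.
- corner_left (a point): point on the far edge of the white plaster mould (an open square dish 170 mm long, 196 mm wide, 32 mm high, lying in the frame), 80 mm left of its centre line. It starts 12 to 16 mm short of the bar face (along the frame's x) and must end against it.
- corner_right (a point): the same point on the far edge of the mould, 80 mm right of its centre line. The two sides' starts differ.
- block_left (a point): centre of the struck (near, -x) face of the left waxed wooden knock-block (slippery), which is fixed to the near end of the mould and juts 30 mm out of it; face 32 mm wide and 52 mm high, from about 19 to 71 mm above the table; this point is about 46 mm above the table, 80 mm left of the mould's centre line. The block stays outside the frame over the whole travel.
- block_right (a point): the same for the right knock-block, 80 mm right of the centre line, 160 mm from the left one.
- mallet_handle (a point): point on the axis of the mallet, 72 mm above the bottom of its head. The mallet is round about its vertical axis and stands on its head: black rubber cylinder head 54 mm in diameter and 45 mm high, above it a coaxial wooden handle 24 mm in diameter up to 134 mm (the handle is bare from 45 mm up); 0.2 to 0.45 kg. It strikes with the side of the head. Its z points up along the handle.
- bat_top (a point): centre of the top of the fixed round plywood bat, 120 mm in diameter and 12 mm thick, on which the mallet stands at the start and must stand at the end.
- saucers: bystander: stack of terracotta saucers, 110 mm wide, 53 mm high; origin under its centre. The stack and the bat may be on either side of the frame.
- pot: bystander: terracotta cup, 84 mm wide, 85 mm high; origin under its centre.
- brush: bystander: brush, 200 mm long, lying along its x; origin under its middle.
Things that resemble listed ones, but are neither listed nor needed, are in the scene too. Of the things like the part that bears mallet_handle, leave any that is orange; of the rest the smaller one is meant.

How it is judged (in metres and radians):
On the way, in this order (a step that is already met when the one before it is completed fails the run):
1. the mallet is lifted off its bat (z of mallet_handle in the frame of bat_top above 0.082 m and contact force between mallet and the fingers above 1 N), for 0.1 s.
2. struck by the mallet, the mould lies against the far bar on both sides (gap under 3.5 mm) (x of each of corner_left, corner_right in the frame of bar_face above -0.0035 m), for 0.2 s.
At the end, for the whole second after the job is handed in: Both far corners of the mould are within 3.5 mm of the far bar; the mallet stands upright (within 0.08 rad) and at rest on its bat, its axis within 45 mm of the bat's centre, released (all of step 2 and horizontal distance between mallet_handle and bat_top below 0.045 m and z of mallet_handle in the frame of bat_top between 0.067 and 0.077 m and angle between mallet_handle's own z axis and vertical below 0.08 rad and linear speed of mallet below 0.02 m/s and contact force between mallet and the fingers below 0.1 N); the robot touches nothing.
It fails at once if the mould is struck or pressed with more than 20 N (contact force between insert and anything else above 20 N).
It fails at once if the mould is touched by the fingers or arm instead of the mallet (contact force between insert and the fingers above 0.5 N or contact force between insert and the arm above 0.5 N).
It fails at once if a bystander is moved more than 20 mm (distance of any of saucers, pot, brush from where it was at the start of the episode above 0.02 m).
It also fails if it takes over 64 s, if anything falls off the work surface, if the arm or the gripper's body presses on something with over 40 N, if the wrist force passes 120 N, or if a joint passes its speed limit or range.

## Working session

There is one attempt and no reset: what is moved stays moved. The work goes in short steps, Python scripts to look and compute and a tool call to move; the robot and the scene stay as the last step left them, time stands still between calls to the robot, and variables do not carry over. Pictures are saved under pics/ and viewed, at most 10 in all, crops included, and the job is handed in when it is done.

Besides the shell and the picture viewer there is one more tool, called after ">>>" by a JSON object that holds its "op" and its "data", one argument or row to a line. carry_out: Moves the arm, as the interface text tells. Its arguments: {"type":"object","properties":{"motion":{"type":"array"}},"required":["motion"]}

```bash
mkdir -p pics; ls; python3 - <<'E'
from bench import *
import cv2,numpy as np
s=read_state();print(s)
for n in("scene","top"):
    i=get_image(n);cv2.imwrite(f"pics/{n}0.png",i["color"]);print(n,i["mtx"].tolist(),i["position"],i["orientation"])
E
```

```text
pics
{'clock': 0.0, 'joints': array([ 1.47458639e+00,  3.85562625e-01,  6.59552537e-03, -5.06466632e-04,
       -1.19400746e+00, -2.58628592e-01]), 'joint_vel': array([-1.53613706e-04,  1.25297283e-03,  6.58175864e-04,  7.82662718e-05,
        8.23429589e-04, -6.29455387e-05]), 'joint_efforts': array([ 4.43130580e-05, -3.92288911e+01,  1.88402528e+01,  4.18625280e+00,
       -4.61273070e-03,  5.26501989e-07]), 'position': array([216.91768073, 585.54257599, 244.20493035]), 'ee_rot': array([ 9.84285339e-01, -1.76581795e-01, -1.46242899e-04,  1.10461759e-03]), 'contact_force': array([-0.37010706, -0.3814979 , -0.26248726]), 'wrist_torque': array([-0.00025114, -0.01084681, -0.03509727]), 'grasp_force': 0.0, 'gripper_width': 85.50230011298667}
scene [[457.1346552593621, 0.0, 279.8650485986841], [0.0, 457.1346552593621, 214.63242053645263], [0.0, 0.0, 1.0]] [ 881.26680841  661.80446028 1091.89114215] [ 0.235338    0.92049708 -0.30357206 -0.0717298 ]
top [[516.7042830513905, 0.0, 279.80035609177565], [0.0, 516.7042830513905, 207.22799655352586], [0.0, 0.0, 1.0]] [ 422.96432801   27.70504725 1155.40980956] [ 0.70804291 -0.70294956  0.05358294 -0.04081686]
```

View pics/scene0.png

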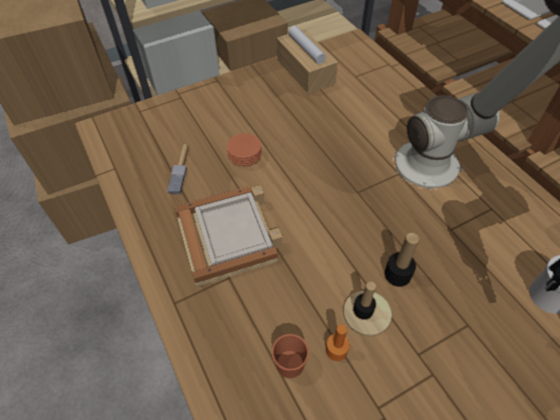

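View pics/top0.png

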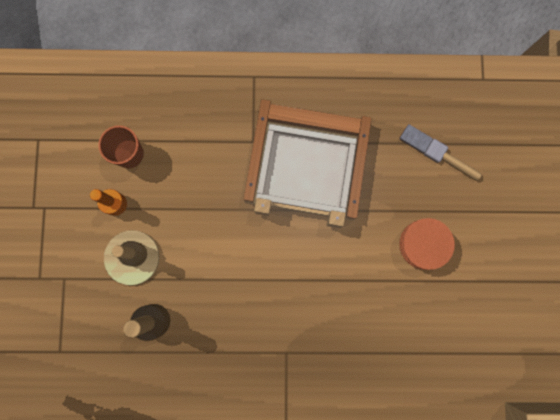

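The scene view has three mallet-like things:
- Black on the pale bat: scene (365,308), top (130,254).
- Larger black: scene (400,268), top (148,323).
- Orange: scene (338,345), top (108,200).

The smaller black one on the bat fits, because orange is excluded and it is smaller than the other black one. The frame is at top (310,162), with blocks at (263,206) and (337,217).

```bash
cat > h.py <<'E'
from bench import *
import cv2,numpy as np
from scipy.spatial.transform import Rotation as R
def ray(i,p):
    d=np.linalg.inv(i["mtx"])@np.array([p[0],p[1],1.]);d=R.from_quat(i["orientation"]).as_matrix()@d
    return np.array(i["position"]),d/np.linalg.norm(d)
def plane(i,p,z):
    o,d=ray(i,p);return o+d*(z-o[2])/d[2]
def tri(*ips):
    A=np.zeros((3,3));b=np.zeros(3);L=[]
    for i,p in ips:
        o,d=ray(i,p);M=np.eye(3)-np.outer(d,d);A+=M;b+=M@o;L.append((M,o))
    x=np.linalg.solve(A,b);return x,[float(np.linalg.norm(M@(x-o))) for M,o in L]
def proj(i,X):
    c=R.from_quat(i["orientation"]).as_matrix().T@(np.array(X)-i["position"]);u=i["mtx"]@c;return u[:2]/u[2]
E
python3 - <<'E'
from h import *
t=get_image("top");s=get_image("scene")
def bat(i,box,n):
    x0,y0,x1,y1=box;hsv=cv2.cvtColor(i["color"],cv2.COLOR_BGR2HSV)[y0:y1,x0:x1]
    m=cv2.inRange(hsv,(18,50,140),(40,150,255))
    cs,_=cv2.findContours(m,0,2);c=max(cs,key=cv2.contourArea);h=cv2.convexHull(c)
    e=cv2.fitEllipse(h);print(n,e,cv2.contourArea(h));return np.array(e[0])+[x0,y0]
bt=bat(t,(95,225,168,292),"t");bs=bat(s,(335,285,400,340),"s")
print("bat",tri((t,bt),(s,bs)),plane(t,bt,12),plane(s,bs,12))
a=cv2.resize(t["color"][90:240,235:385],None,fx=4,fy=4,interpolation=2)[:600,:600]
cv2.imwrite("pics/fr.png",a)
b=cv2.resize(t["color"][180:345,85:185],None,fx=3.6,fy=3.6,interpolation=2)
c=cv2.resize(s["color"][225:365,320:420],None,fx=4,fy=4,interpolation=2)
o=np.zeros((600,800,3),np.uint8);o[:b.shape[0],:b.shape[1]]=b;o[:c.shape[0],380:380+c.shape[1]]=c
cv2.imwrite("pics/mal.png",o)
E
```

```text
t ((35.37986755371094, 32.49287796020508), (53.436405181884766, 55.7874755859375), 39.991371154785156) 2287.0
s ((32.577842712402344, 27.24618911743164), (42.34455490112305, 48.527225494384766), 115.0347900390625) 1525.0
bat (array([463.39802742, 334.43335125,  10.46924708]), [0.7409636070545847, 0.7409636070545018]) [462.75644382 334.48401729  12.        ] [464.61743421 334.49095689  12.        ]
```

View pics/mal.png

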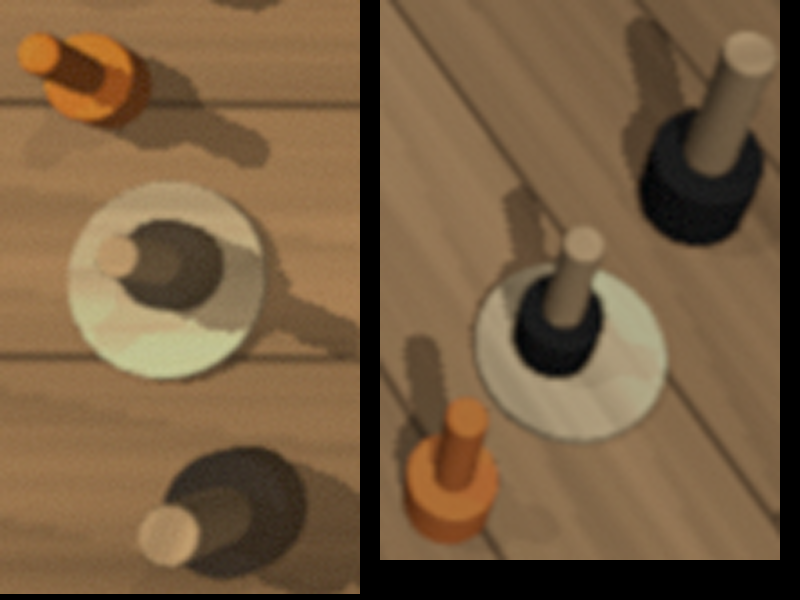

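View pics/fr.png

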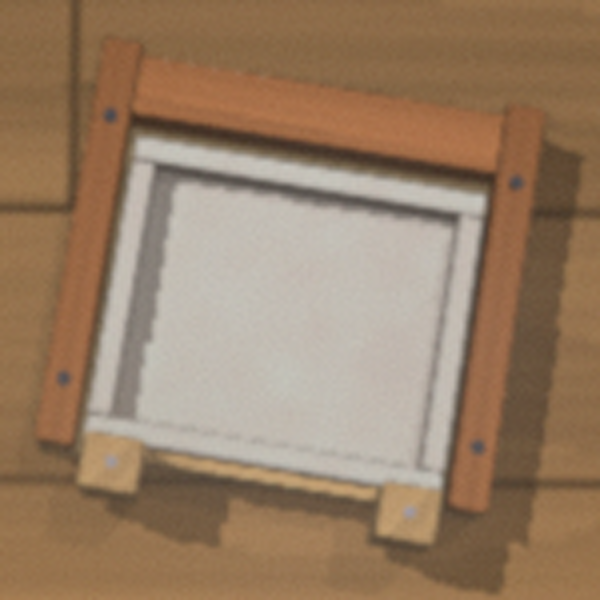

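The crop confirms it: the middle black mallet stands on the pale bat and is smaller than the other black one. Its handle top is at top (117.8,250.8) and scene (371,286). The frame's rail corners and the block nails can be read from the second crop.

```bash
python3 - <<'E'
from h import *
np.set_printoptions(precision=1,suppress=True)
t=get_image("top");s=get_image("scene")
print("mallet top",tri((t,(117.8,250.8)),(s,(371,286))))
q=lambda a:(a[0]/4+235,a[1]/4+90)
fr=[plane(t,q(p),45) for p in((107,40),(540,108),(487,510),(38,440))];print("frame",np.array(fr))
fx=(fr[0]+fr[1]-fr[2]-fr[3])/2;fy=(fr[0]+fr[3]-fr[1]-fr[2])/2
print(np.linalg.norm(fx),np.linalg.norm(fy),np.degrees([np.arctan2(fx[1],fx[0]),np.arctan2(-fy[0],fy[1])]),np.mean(fr,0))
for n,p in dict(nl=(110,461),nr=(408,512),el=(108,490),er=(405,543)).items():print(n,plane(t,q(p),71))
for n,p in dict(cl=(133,152),cr=(487,214)).items():print(n,plane(t,q(p),47))
st=read_state();M=R.from_quat(st["ee_rot"]).as_matrix();print(st["position"],M)
# larger views of scene for blocks
o=cv2.resize(s["color"][175:285,170:290],None,fx=5,fy=5,interpolation=2);cv2.imwrite("pics/fs.png",o)
for n,p in dict(saucer=(428,245),pot=(122,150),brush=(440,152),big=(132,328),orange=(97,195)).items():print(n,plane(t,p,40))
E
```

```text
mallet top (array([470.9, 324.3, 142.9]), [0.12524630715308727, 0.12524630715307597])
frame [[ 813.2   49.7   45. ]
 [ 776.8 -191.7   45. ]
 [ 551.2 -159.    45. ]
 [ 587.5   84.8   45. ]]
228.1798562354214 245.3238824546423 [-8.5 -8.5] [682.2 -54.1  45. ]
nl [572.7  45.2  71. ]
nr [ 546.8 -112.7   71. ]
el [557.2  46.1  71. ]
er [ 530.3 -111.    71. ]
cl [748.4  34.7  47. ]
cr [ 715.4 -160.9   47. ]
[217.  585.9 244.9] [[ 0.9 -0.3 -0. ]
 [-0.3 -0.9 -0. ]
 [ 0.   0.  -1. ]]
saucer [ 493. -314.   40.]
pot [697.  355.7  40. ]
brush [ 699.9 -347.5   40. ]
big [314.3 317.   40. ]
orange [596.4 405.1  40. ]
```

>>> {"op": "carry_out", "data": {
  "motion": [
    [0, 0, 0.18, 66, 31, 0, 1],
    [0, 0, 0.36, 132, 62, 0, 1],
    [0, 0, 0.54, 198, 93, 0, 1],
    [0, 0, 0.72, 264, 124, 0, 1],
    [0, 0, 0.9, 329, 157, 0, 1]
  ]
}}

```text
clock: 0.92
position: [436.4, 360.9, 245.5]
ee_rot: [0.808, -0.589, 0.0, -0.0]
contact_force: [1.1, 0.6, 0.0]
gripper_width: 85.3
grasp_force: 0.0
```

```bash
cat >> h.py <<'E'
def go(target,yaw=np.radians(-98.5)):
    "turn and shift from the present tool pose to target (world), tool down, x axis at yaw"
    s=read_state();T=R.from_quat(s["ee_rot"]);G=R.from_euler("z",yaw)*R.from_euler("x",np.pi)
    print("t",s["clock"],"pos",s["position"].round(1),"F",s["contact_force"].round(1),"w",round(s["gripper_width"],1),"g",round(s["grasp_force"],1),"j",s["joints"].round(2))
    print("turn",(T.inv()*G).as_rotvec().round(3),"shift",T.inv().apply(np.array(target)-s["position"]).round(1))
E
python3 -c "
from h import *
go([471,324,200])"
```

```text
t 0.925 pos [436.4 360.9 245.5] F [1.1 0.6 0. ] w 85.3 g 0.0 j [ 0.98  0.28 -0.14  0.   -1.15 -0.67]
turn [-0.     0.     0.459] shift [ 45.7 -21.6  45.5]
```

>>> {"op": "carry_out", "data": {
  "motion": [
    [0, 0, 0.18, 23, -11, 15, 1],
    [0, 0, 0.36, 46, -22, 35, 1],
    [0, 0, 0.46, 46, -22, 45, 1],
    [0, 0, 0.46, 46, -22, 45, 1]
  ]
}}

```text
clock: 1.42
position: [470.4, 324.8, 199.4]
ee_rot: [-0.655, 0.756, -0.0, -0.001]
contact_force: [-0.1, -1.0, -0.3]
gripper_width: 85.4
grasp_force: 0.0
```

```bash
python3 - <<'E'
from h import *
np.set_printoptions(precision=1,suppress=True)
go([471,324,97])
w=get_image("wrist");cv2.imwrite("pics/w1.png",w["color"])
for n,X in dict(mtop=(471,324,146),batc=(463.4,334.4,12),hb=(471,324,57)).items():print(n,proj(w,X))
print(w["position"])
E
```

```text
t 1.425 pos [470.4 324.8 199.4] F [-0.1 -1.  -0.3] w 85.4 g 0.0 j [ 0.9  0.3 -0.2 -0.  -1.1 -1. ]
turn [ 0. -0.  0.] shift [  0.5  -0.9 102.4]
mtop [277.5 237.9]
batc [286.7 191.6]
hb [277.4 195.3]
[460.3 247.4 327.6]
```

View pics/w1.png

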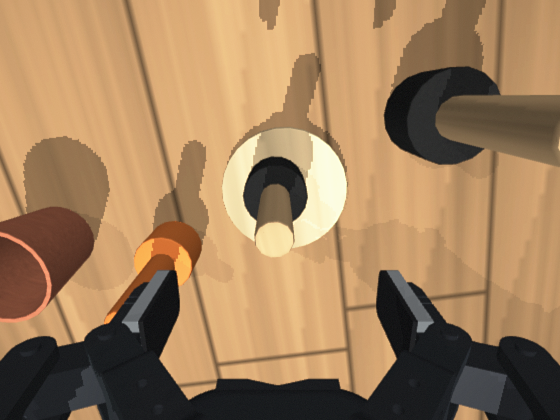

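The mallet top is at (275,240), predicted (277.5,238), and the bat centre is at (285,188). Both agree with the estimate to 1–3 mm, so I'll descend and grip.

>>> {"op": "carry_out", "data": {
  "motion": [
    [0, 0, 0, 0, -2, 45, 1],
    [0, 0, 0, 0, -2, 85, 1],
    [0, 0, 0, 0, -2, 102, 1],
    [0, 0, 0, 0, -2, 102, -1],
    [0, 0, 0, 0, -2, 102, -1]
  ]
}}

```text
clock: 2.1
position: [473.1, 326.2, 99.8]
ee_rot: [-0.655, 0.756, 0.0, 0.001]
contact_force: [-0.9, -0.4, 0.3]
gripper_width: 51.8
grasp_force: 0.0
```

>>> {"op": "carry_out", "data": {
  "motion": [
    [0, 0, 0, 0, 0, 0, -1],
    [0, 0, 0, 0, 0, 0, -1],
    [0, 0, 0, 0, 0, 0, -1]
  ]
}}

```text
clock: 2.48
position: [472.9, 325.9, 99.7]
ee_rot: [-0.655, 0.756, 0.0, 0.001]
contact_force: [-2.7, -0.2, 6.5]
gripper_width: 22.4
grasp_force: 58.9
```

>>> {"op": "carry_out", "data": {
  "motion": [
    [0, 0, 0, 0, 0, -20, -1],
    [0, 0, 0, 0, 0, -40, -1],
    [0, 0, 0, 0, 0, -60, -1],
    [0, 0, 0, 0, 0, -60, -1]
  ]
}}

```text
clock: 2.98
position: [472.8, 325.5, 159.0]
ee_rot: [-0.654, 0.756, 0.0, 0.001]
contact_force: [-0.3, 0.4, -2.7]
gripper_width: 22.8
grasp_force: 59.4
```

```bash
python3 -c "
from h import *
go([500.6,54.4,160])"
```

```text
t 2.975 pos [472.8 325.5 159. ] F [-0.3  0.4 -2.7] w 22.8 g 59.4 j [ 0.89  0.37 -0.24 -0.   -0.95 -1.03]
turn [-0.001  0.002  0.004] shift [264.3 -66.5  -1.5]
```

>>> {"op": "carry_out", "data": {
  "motion": [
    [0, 0, 0, 40, -10, 0, -1],
    [0, 0, 0, 100, -25, 0, -1],
    [0, 0, 0, 160, -40, 0, -1],
    [0, 0, 0, 220, -55, 0, -1],
    [0, 0, 0, 264, -66, 0, -1]
  ]
}}

```text
clock: 3.6
position: [498.5, 51.8, 156.7]
ee_rot: [-0.654, 0.757, 0.001, -0.001]
contact_force: [1.7, 0.9, -3.4]
gripper_width: 22.6
grasp_force: 59.3
```

>>> {"op": "carry_out", "data": {
  "motion": [
    [0, 0, 0, 0, 0, 20, -1],
    [0, 0, 0, 0, 0, 40, -1],
    [0, 0, 0, 0, 0, 48, -1],
    [0, 0, 0, 0, 0, 48, -1]
  ]
}}

```text
clock: 4.1
position: [499.3, 54.3, 109.3]
ee_rot: [-0.654, 0.756, 0.0, -0.001]
contact_force: [0.4, -0.1, -2.5]
gripper_width: 22.7
grasp_force: 59.3
```

```bash
python3 - <<'E'
from h import *
np.set_printoptions(precision=1,suppress=True)
go([500.6,54.4,111])
w=get_image("wrist")
for n,X in dict(nl=(572.7,45.2,71),el=(557,46,71),nr=(546.8,-112.7,71)).items():print(n,proj(w,X))
cv2.imwrite("pics/w2.png",w["color"])
E
```

```text
t 4.1 pos [499.3  54.3 109.3] F [ 0.4 -0.1 -2.5] w 22.7 g 59.3 j [ 0.4  0.3 -0.5 -0.  -0.8 -0.6]
turn [ 0. -0.  0.] shift [-0.3 -1.3 -1.7]
nl [140.1 253. ]
el [169.2 250.5]
nr [  97.6 -120.4]
```

View pics/w2.png

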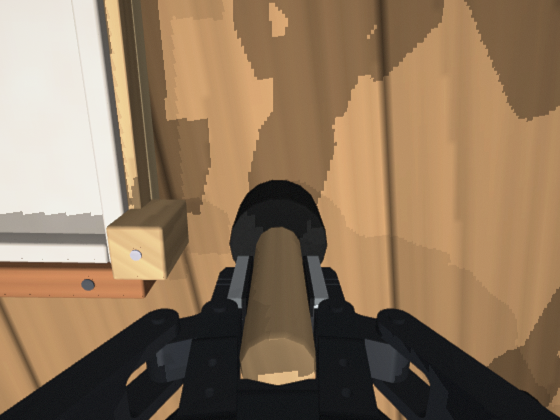

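Nail at (137,254), predicted (140,253), so the block positions hold; the mallet hangs upright in the grip. The left side seems to lead by about 2 mm, so I start with the right block.

>>> {"op": "carry_out", "data": {
  "motion": [
    [0, 0, 0, 40, 0, 0, -1],
    [0, 0, 0, 90, 0, 0, -1],
    [0, 0, 0, 135, -5, 0, -1],
    [0, 0, 0, 160, -15, 0, -1],
    [0, 0, 0, 160, -18, 0, -1]
  ]
}}

```text
clock: 4.78
position: [495.5, -107.7, 111.1]
ee_rot: [-0.653, 0.757, -0.001, 0.001]
contact_force: [0.1, -0.2, -3.6]
gripper_width: 22.8
grasp_force: 59.3
```

>>> {"op": "carry_out", "data": {
  "motion": [
    [0, 0, 0, 0, -2, 0, -1],
    [0, 0, 0, 0, -4, 0, -1],
    [0, 0, 0, 0, -5, 0, -1],
    [0, 0, 0, 0, -6, 0, -1],
    [0, 0, 0, 0, -7, 0, -1]
  ]
}}

```text
clock: 5.4
position: [501.7, -107.2, 110.3]
ee_rot: [-0.655, 0.756, 0.0, -0.0]
contact_force: [0.5, -0.2, -2.2]
gripper_width: 22.8
grasp_force: 59.3
```

```bash
cat >> h.py <<'E'
fx=np.array([np.cos(np.radians(-8.5)),np.sin(np.radians(-8.5)),0]);fy=np.array([-fx[1],fx[0],0])
def st():
    s=read_state();p=s["position"];F=s["contact_force"]
    print("t %.2f along %.1f across %.1f z %.1f  F_along %.1f across %.1f"%(s["clock"],p@fx,p@fy,p[2],F@fx,F@fy),"w %.1f g %.0f tau"%(s["gripper_width"],s["grasp_force"]),s["wrist_torque"].round(2))
E
python3 -c "
from h import *
st();print([p@fx for p in np.array([[557.2,46.1,0],[530.3,-111,0]])],[p@fy for p in np.array([[572.7,45.2,0],[546.8,-112.7,0]])])"
```

```text
t 5.40 along 512.1 across -31.9 z 110.3  F_along 0.5 across -0.1 w 22.8 g 59 tau [-0.01  0.02 -0.  ]
[np.float64(544.2656252121851), np.float64(540.8819569762112)] [np.float64(129.35396677788665), np.float64(-30.639901795216943)]
```

>>> {"op": "carry_out", "data": {
  "motion": [
    [0, 0, 0, 0, -1, 0, -1],
    [0, 0, 0, 0, -2, 0, -1],
    [0, 0, 0, 0, -3, 0, -1]
  ]
}}

```text
clock: 5.78
position: [504.7, -107.9, 110.3]
ee_rot: [-0.654, 0.756, -0.0, 0.0]
contact_force: [0.3, -0.5, -3.1]
gripper_width: 22.6
grasp_force: 59.3
```

>>> {"op": "carry_out", "data": {
  "motion": [
    [0, 0, 0, 0, -1, 0, -1],
    [0, 0, 0, 0, -2, 0, -1]
  ]
}}

```text
clock: 6.02
position: [506.7, -108.2, 110.3]
ee_rot: [-0.654, 0.756, 0.0, -0.0]
contact_force: [-0.1, -0.1, -2.8]
gripper_width: 23.1
grasp_force: 59.3
```

```bash
python3 -c "
from h import *
st()"
```

```text
t 6.03 along 517.1 across -32.1 z 110.3  F_along -0.1 across -0.1 w 23.1 g 59 tau [-0.03 -0.02  0.01]
```

>>> {"op": "carry_out", "data": {
  "motion": [
    [0, 0, 0, 0, -1, 0, -1],
    [0, 0, 0, 0, -2, 0, -1]
  ]
}}

```text
clock: 6.28
position: [507.8, -108.5, 110.1]
ee_rot: [-0.654, 0.756, 0.001, -0.001]
contact_force: [-1.5, 0.8, -2.6]
gripper_width: 22.6
grasp_force: 59.4
```

>>> {"op": "carry_out", "data": {
  "motion": [
    [0, 0, 0, 0, -1, 0, -1],
    [0, 0, 0, 0, -2, 0, -1]
  ]
}}

```text
clock: 6.52
position: [508.4, -108.8, 109.6]
ee_rot: [-0.654, 0.756, 0.002, -0.002]
contact_force: [-6.3, 1.8, -0.9]
gripper_width: 22.5
grasp_force: 59.7
```

>>> {"op": "carry_out", "data": {
  "motion": [
    [0, 0, 0, 0, -1, 0, -1]
  ]
}}

```text
clock: 6.65
position: [508.6, -108.9, 109.4]
ee_rot: [-0.654, 0.756, 0.002, -0.003]
contact_force: [-6.0, 2.3, -0.2]
gripper_width: 22.8
grasp_force: 59.8
```

>>> {"op": "carry_out", "data": {
  "motion": [
    [0, 0, 0, 0, -1, 0, -1],
    [0, 0, 0, 0, -2, 0, -1]
  ]
}}

```text
clock: 6.9
position: [509.0, -109.2, 109.0]
ee_rot: [-0.654, 0.757, 0.004, -0.004]
contact_force: [-9.9, 2.6, 0.0]
gripper_width: 22.8
grasp_force: 60.0
```

>>> {"op": "carry_out", "data": {
  "motion": [
    [0, 0, 0, 0, -1, 0, -1],
    [0, 0, 0, 0, -2, 0, -1]
  ]
}}

```text
clock: 7.15
position: [509.5, -109.5, 108.5]
ee_rot: [-0.654, 0.757, 0.005, -0.005]
contact_force: [-10.7, 2.3, 0.6]
gripper_width: 22.5
grasp_force: 60.2
```

```bash
python3 -c "
from h import *
st();go([500.6,54.4,111])"
```

```text
t 7.15 along 520.1 across -33.0 z 108.5  F_along -10.9 across 0.7 w 22.5 g 60 tau [ 0.89  3.77 -0.05]
t 7.15 pos [ 509.5 -109.5  108.5] F [-10.7   2.3   0.6] w 22.5 g 60.2 j [ 0.1   0.36 -0.42 -0.   -0.81 -0.24]
turn [ 0.014 -0.002  0.003] shift [-160.9   32.6   -2.3]
```

>>> {"op": "carry_out", "data": {
  "motion": [
    [0, 0, 0, 0, -1, 0, -1],
    [0, 0, 0, 0, -2, 0, -1]
  ]
}}

```text
clock: 7.4
position: [510.9, -110.0, 108.4]
ee_rot: [-0.654, 0.757, 0.005, -0.006]
contact_force: [-12.0, 2.5, 1.5]
gripper_width: 22.9
grasp_force: 60.2
```

>>> {"op": "carry_out", "data": {
  "motion": [
    [0, 0, 0, 0, -1, 0, -1],
    [0, 0, 0, 0, -2, 0, -1]
  ]
}}

```text
clock: 7.65
position: [512.5, -110.5, 108.3]
ee_rot: [-0.654, 0.757, 0.005, -0.006]
contact_force: [-11.8, 1.1, 0.5]
gripper_width: 22.7
grasp_force: 60.3
```

>>> {"op": "carry_out", "data": {
  "motion": [
    [0, 0, 0, 0, -1, 0, -1],
    [0, 0, 0, 0, -2, 0, -1]
  ]
}}

```text
clock: 7.9
position: [514.1, -111.0, 108.2]
ee_rot: [-0.654, 0.757, 0.006, -0.007]
contact_force: [-12.4, -0.4, 1.8]
gripper_width: 22.7
grasp_force: 60.3
```

>>> {"op": "carry_out", "data": {
  "motion": [
    [0, 0, 0, 0, -1, 0, -1]
  ]
}}

```text
clock: 8.02
position: [514.8, -111.2, 108.1]
ee_rot: [-0.654, 0.757, 0.006, -0.007]
contact_force: [-13.2, -0.4, 0.4]
gripper_width: 22.7
grasp_force: 60.4
```

>>> {"op": "carry_out", "data": {
  "motion": [
    [0, 0, 0, 0, -1, 0, -1]
  ]
}}

```text
clock: 8.15
position: [515.4, -111.4, 108.0]
ee_rot: [-0.653, 0.757, 0.006, -0.007]
contact_force: [-13.4, 0.3, 0.9]
gripper_width: 22.6
grasp_force: 60.4
```

>>> {"op": "carry_out", "data": {
  "motion": [
    [0, 0, 0, 0, 12, 0, -1],
    [0, 0, 0, 0, 16, 0, -1],
    [0, 0, 0, 0, 16, 0, -1]
  ]
}}

```text
clock: 8.52
position: [508.8, -108.1, 111.1]
ee_rot: [-0.655, 0.756, -0.001, 0.001]
contact_force: [0.7, -0.6, -3.0]
gripper_width: 22.4
grasp_force: 59.6
```

```bash
python3 - <<'E'
from h import *
np.set_printoptions(precision=1,suppress=True)
st();go([500.6,54.4,111])
t=get_image("top")
cv2.imwrite("pics/fr2.png",cv2.resize(t["color"][90:240,235:385],None,fx=4,fy=4,interpolation=2))
E
```

```text
t 8.53 along 519.2 across -31.8 z 111.1  F_along 0.8 across -0.4 w 22.4 g 60 tau [-0.  -0.   0.1]
t 8.525 pos [ 508.8 -108.1  111.1] F [ 0.7 -0.6 -3. ] w 22.4 g 59.6 j [ 0.1  0.3 -0.4  0.  -0.8 -0.2]
turn [-0.  0.  0.] shift [-159.7   31.4    0. ]
```

View pics/fr2.png

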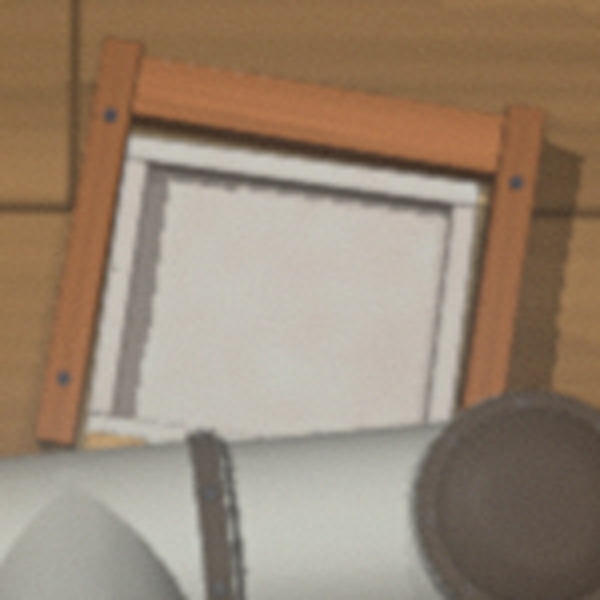

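The right side has advanced about 6.5 mm: its far edge moved from (487,205) to (477,192) in the 4x crop, and the left is unchanged. On to the left block.

>>> {"op": "carry_out", "data": {
  "motion": [
    [0, 0, 0, -30, 10, 0, -1],
    [0, 0, 0, -80, 10, 0, -1],
    [0, 0, 0, -125, 8, 0, -1],
    [0, 0, 0, -160, 5, 0, -1],
    [0, 0, 0, -160, 3, 0, -1]
  ]
}}

```text
clock: 9.2
position: [529.4, 53.1, 110.8]
ee_rot: [-0.656, 0.755, -0.001, 0.001]
contact_force: [0.0, 0.4, -3.5]
gripper_width: 22.4
grasp_force: 59.6
```

>>> {"op": "carry_out", "data": {
  "motion": [
    [0, 0, 0, 0, -1, 0, -1],
    [0, 0, 0, 0, -2, 0, -1],
    [0, 0, 0, 0, -3, 0, -1]
  ]
}}

```text
clock: 9.57
position: [530.6, 49.2, 110.3]
ee_rot: [-0.654, 0.757, 0.0, -0.0]
contact_force: [0.1, -0.5, -2.5]
gripper_width: 22.6
grasp_force: 59.6
```

>>> {"op": "carry_out", "data": {
  "motion": [
    [0, 0, 0, 0, -1, 0, -1],
    [0, 0, 0, 0, -2, 0, -1],
    [0, 0, 0, 0, -3, 0, -1]
  ]
}}

```text
clock: 9.95
position: [533.6, 49.5, 110.3]
ee_rot: [-0.654, 0.756, -0.0, 0.0]
contact_force: [-0.7, 0.3, -2.1]
gripper_width: 22.7
grasp_force: 59.6
```

```bash
python3 -c "
from h import *
st()"
```

```text
t 9.95 along 520.5 across 127.8 z 110.3  F_along -0.8 across 0.2 w 22.7 g 60 tau [ 0.01  0.01 -0.02]
```

>>> {"op": "carry_out", "data": {
  "motion": [
    [0, 0, 0, 0, -1, 0, -1],
    [0, 0, 0, 0, -2, 0, -1],
    [0, 0, 0, 0, -3, 0, -1]
  ]
}}

```text
clock: 10.32
position: [534.5, 48.8, 109.6]
ee_rot: [-0.654, 0.756, 0.001, -0.002]
contact_force: [-5.2, 2.1, -1.6]
gripper_width: 23.0
grasp_force: 60.0
```

>>> {"op": "carry_out", "data": {
  "motion": [
    [0, 0, 0, 0, -1, 0, -1],
    [0, 0, 0, 0, -2, 0, -1],
    [0, 0, 0, 0, -3, 0, -1]
  ]
}}

```text
clock: 10.7
position: [535.1, 48.1, 108.9]
ee_rot: [-0.654, 0.757, 0.003, -0.005]
contact_force: [-9.1, 3.2, -0.6]
gripper_width: 22.6
grasp_force: 60.4
```

>>> {"op": "carry_out", "data": {
  "motion": [
    [0, 0, 0, 0, -1, 0, -1],
    [0, 0, 0, 0, -2, 0, -1]
  ]
}}

```text
clock: 10.95
position: [535.9, 47.7, 108.5]
ee_rot: [-0.654, 0.757, 0.004, -0.006]
contact_force: [-11.8, 4.1, 0.3]
gripper_width: 22.6
grasp_force: 60.6
```

>>> {"op": "carry_out", "data": {
  "motion": [
    [0, 0, 0, 0, -1, 0, -1],
    [0, 0, 0, 0, -2, 0, -1]
  ]
}}

```text
clock: 11.2
position: [537.3, 47.5, 108.3]
ee_rot: [-0.654, 0.757, 0.004, -0.006]
contact_force: [-13.1, 3.9, 0.1]
gripper_width: 22.8
grasp_force: 60.7
```

```bash
python3 -c "
from h import *
st()"
```

```text
t 11.20 along 524.4 across 126.4 z 108.3  F_along -13.6 across 1.9 w 22.8 g 61 tau [ 1.55  4.19 -0.  ]
```

>>> {"op": "carry_out", "data": {
  "motion": [
    [0, 0, 0, 0, -1, 0, -1],
    [0, 0, 0, 0, -1.5, 0, -1]
  ]
}}

```text
clock: 11.45
position: [538.7, 47.4, 108.2]
ee_rot: [-0.654, 0.757, 0.004, -0.006]
contact_force: [-12.7, 5.0, 0.7]
gripper_width: 22.6
grasp_force: 60.7
```

>>> {"op": "carry_out", "data": {
  "motion": [
    [0, 0, 0, 0, -1, 0, -1],
    [0, 0, 0, 0, -1.5, 0, -1]
  ]
}}

```text
clock: 11.7
position: [540.2, 47.4, 108.1]
ee_rot: [-0.654, 0.757, 0.004, -0.006]
contact_force: [-12.4, 6.0, -0.4]
gripper_width: 22.3
grasp_force: 60.7
```

>>> {"op": "carry_out", "data": {
  "motion": [
    [0, 0, 0, 0, -1, 0, -1],
    [0, 0, 0, 0, -1.5, 0, -1]
  ]
}}

```text
clock: 11.95
position: [541.6, 47.3, 108.0]
ee_rot: [-0.654, 0.757, 0.004, -0.006]
contact_force: [-12.9, 6.4, 0.1]
gripper_width: 22.5
grasp_force: 60.7
```

>>> {"op": "carry_out", "data": {
  "motion": [
    [0, 0, 0, 0, -1, 0, -1],
    [0, 0, 0, 0, -1.5, 0, -1]
  ]
}}

```text
clock: 12.2
position: [543.0, 47.2, 107.9]
ee_rot: [-0.654, 0.757, 0.004, -0.006]
contact_force: [-12.7, 6.4, -0.7]
gripper_width: 22.5
grasp_force: 60.7
```

>>> {"op": "carry_out", "data": {
  "motion": [
    [0, 0, 0, 0, 12, 0, -1],
    [0, 0, 0, 0, 16, 0, -1],
    [0, 0, 0, 0, 16, 0, -1]
  ]
}}

```text
clock: 12.58
position: [534.3, 49.7, 111.0]
ee_rot: [-0.655, 0.756, -0.001, 0.001]
contact_force: [-0.6, 0.1, -4.4]
gripper_width: 22.7
grasp_force: 59.8
```

```bash
python3 -c "
from h import *
st()"
```

```text
t 12.57 along 521.1 across 128.2 z 111.0  F_along -0.6 across -0.0 w 22.7 g 60 tau [ 0.01  0.01 -0.02]
```

>>> {"op": "carry_out", "data": {
  "motion": [
    [0, 0, 0, 30, 8, 0, -1],
    [0, 0, 0, 80, 8, 0, -1],
    [0, 0, 0, 125, 6, 0, -1],
    [0, 0, 0, 160, 2, 0, -1],
    [0, 0, 0, 160, 0, 0, -1]
  ]
}}

```text
clock: 13.2
position: [511.0, -111.0, 110.6]
ee_rot: [-0.653, 0.757, -0.001, 0.0]
contact_force: [-0.3, -0.7, -3.4]
gripper_width: 22.8
grasp_force: 59.8
```

>>> {"op": "carry_out", "data": {
  "motion": [
    [0, 0, 0, 0, -1, 0, -1],
    [0, 0, 0, 0, -2, 0, -1],
    [0, 0, 0, 0, -3, 0, -1],
    [0, 0, 0, 0, -4, 0, -1]
  ]
}}

```text
clock: 13.7
position: [514.0, -108.8, 110.1]
ee_rot: [-0.655, 0.756, 0.001, -0.001]
contact_force: [-1.9, 1.5, -2.7]
gripper_width: 22.8
grasp_force: 59.9
```

>>> {"op": "carry_out", "data": {
  "motion": [
    [0, 0, 0, 0, -1, 0, -1],
    [0, 0, 0, 0, -2, 0, -1],
    [0, 0, 0, 0, -3, 0, -1]
  ]
}}

```text
clock: 14.08
position: [514.7, -109.7, 109.4]
ee_rot: [-0.654, 0.756, 0.002, -0.003]
contact_force: [-6.4, 1.7, -2.0]
gripper_width: 22.6
grasp_force: 60.3
```

>>> {"op": "carry_out", "data": {
  "motion": [
    [0, 0, 0, 0, -1, 0, -1],
    [0, 0, 0, 0, -2, 0, -1]
  ]
}}

```text
clock: 14.32
position: [515.1, -110.0, 108.9]
ee_rot: [-0.654, 0.757, 0.004, -0.004]
contact_force: [-8.3, 2.2, 0.1]
gripper_width: 22.5
grasp_force: 60.4
```

```bash
python3 -c "
from h import *
st()"
```

```text
t 14.32 along 525.7 across -32.7 z 108.9  F_along -8.6 across 0.9 w 22.5 g 60 tau [0.95 3.05 0.05]
```

Now push right by about 7 mm.

>>> {"op": "carry_out", "data": {
  "motion": [
    [0, 0, 0, 0, -1, 0, -1],
    [0, 0, 0, 0, -2, 0, -1],
    [0, 0, 0, 0, -3, 0, -1]
  ]
}}

```text
clock: 14.7
position: [516.2, -110.6, 108.5]
ee_rot: [-0.654, 0.757, 0.005, -0.006]
contact_force: [-10.4, 2.8, 1.1]
gripper_width: 22.7
grasp_force: 60.6
```

>>> {"op": "carry_out", "data": {
  "motion": [
    [0, 0, 0, 0, -1, 0, -1],
    [0, 0, 0, 0, -2, 0, -1]
  ]
}}

```text
clock: 14.95
position: [517.7, -111.1, 108.4]
ee_rot: [-0.654, 0.757, 0.005, -0.006]
contact_force: [-11.3, 1.1, 1.3]
gripper_width: 22.4
grasp_force: 60.7
```

>>> {"op": "carry_out", "data": {
  "motion": [
    [0, 0, 0, 0, -1, 0, -1],
    [0, 0, 0, 0, -2, 0, -1]
  ]
}}

```text
clock: 15.2
position: [519.3, -111.6, 108.3]
ee_rot: [-0.654, 0.757, 0.006, -0.007]
contact_force: [-11.4, 1.8, 0.2]
gripper_width: 22.1
grasp_force: 60.7
```

>>> {"op": "carry_out", "data": {
  "motion": [
    [0, 0, 0, 0, -1, 0, -1],
    [0, 0, 0, 0, -2, 0, -1]
  ]
}}

```text
clock: 15.45
position: [521.0, -112.1, 108.2]
ee_rot: [-0.654, 0.757, 0.006, -0.007]
contact_force: [-11.6, -0.5, 0.6]
gripper_width: 22.6
grasp_force: 60.7
```

```bash
python3 -c "
from h import *
st()"
```

```text
t 15.45 along 531.8 across -33.9 z 108.2  F_along -11.4 across -2.2 w 22.6 g 61 tau [-0.04  4.12 -0.05]
```

>>> {"op": "carry_out", "data": {
  "motion": [
    [0, 0, 0, 0, -1, 0, -1],
    [0, 0, 0, 0, -1.5, 0, -1]
  ]
}}

```text
clock: 15.7
position: [522.2, -112.5, 108.1]
ee_rot: [-0.654, 0.757, 0.006, -0.007]
contact_force: [-11.7, -0.4, 0.6]
gripper_width: 22.9
grasp_force: 60.7
```

>>> {"op": "carry_out", "data": {
  "motion": [
    [0, 0, 0, 0, 12, 0, -1],
    [0, 0, 0, 0, 16, 0, -1],
    [0, 0, 0, 0, 16, 0, -1]
  ]
}}

```text
clock: 16.08
position: [515.2, -109.1, 111.0]
ee_rot: [-0.655, 0.756, -0.001, 0.001]
contact_force: [-0.1, 0.2, -3.8]
gripper_width: 23.0
grasp_force: 59.9
```

>>> {"op": "carry_out", "data": {
  "motion": [
    [0, 0, 0, -30, 8, 0, -1],
    [0, 0, 0, -80, 8, 0, -1],
    [0, 0, 0, -125, 6, 0, -1],
    [0, 0, 0, -160, 2, 0, -1],
    [0, 0, 0, -160, 0, 0, -1]
  ]
}}

```text
clock: 16.7
position: [539.1, 51.8, 110.9]
ee_rot: [-0.656, 0.755, -0.001, 0.002]
contact_force: [-0.3, -0.8, -3.1]
gripper_width: 22.6
grasp_force: 59.9
```

```bash
python3 -c "
from h import *
st()"
```

```text
t 16.70 along 525.5 across 130.9 z 110.9  F_along -0.2 across -0.8 w 22.6 g 60 tau [-0.1  -0.02 -0.02]
```

Right is at 533.1. Now left, last at 530.

>>> {"op": "carry_out", "data": {
  "motion": [
    [0, 0, 0, 0, -1, 0, -1],
    [0, 0, 0, 0, -2, 0, -1],
    [0, 0, 0, 0, -3, 0, -1],
    [0, 0, 0, 0, -4, 0, -1]
  ]
}}

```text
clock: 17.2
position: [541.0, 47.9, 110.4]
ee_rot: [-0.654, 0.756, -0.0, 0.0]
contact_force: [0.2, -0.3, -3.9]
gripper_width: 22.5
grasp_force: 59.9
```

>>> {"op": "carry_out", "data": {
  "motion": [
    [0, 0, 0, 0, -1, 0, -1],
    [0, 0, 0, 0, -2, 0, -1],
    [0, 0, 0, 0, -3, 0, -1]
  ]
}}

```text
clock: 17.58
position: [542.1, 47.7, 109.7]
ee_rot: [-0.654, 0.756, 0.001, -0.002]
contact_force: [-4.1, 1.2, -1.2]
gripper_width: 23.0
grasp_force: 60.2
```

>>> {"op": "carry_out", "data": {
  "motion": [
    [0, 0, 0, 0, -1, 0, -1],
    [0, 0, 0, 0, -2, 0, -1]
  ]
}}

```text
clock: 17.82
position: [542.6, 47.3, 109.2]
ee_rot: [-0.654, 0.756, 0.002, -0.003]
contact_force: [-7.8, 2.5, -1.3]
gripper_width: 22.5
grasp_force: 60.5
```

```bash
python3 -c "
from h import *
st()"
```

```text
t 17.82 along 529.7 across 127.0 z 109.2  F_along -8.1 across 1.3 w 22.5 g 60 tau [ 0.76  2.85 -0.02]
```

>>> {"op": "carry_out", "data": {
  "motion": [
    [0, 0, 0, 0, -1, 0, -1],
    [0, 0, 0, 0, -2, 0, -1],
    [0, 0, 0, 0, -3, 0, -1]
  ]
}}

```text
clock: 18.2
position: [543.2, 46.7, 108.5]
ee_rot: [-0.654, 0.757, 0.004, -0.006]
contact_force: [-11.9, 3.9, 0.6]
gripper_width: 22.7
grasp_force: 60.8
```

>>> {"op": "carry_out", "data": {
  "motion": [
    [0, 0, 0, 0, -1, 0, -1],
    [0, 0, 0, 0, -2, 0, -1]
  ]
}}

```text
clock: 18.45
position: [544.7, 46.5, 108.3]
ee_rot: [-0.654, 0.757, 0.004, -0.006]
contact_force: [-12.2, 4.1, -0.3]
gripper_width: 22.6
grasp_force: 60.9
```

>>> {"op": "carry_out", "data": {
  "motion": [
    [0, 0, 0, 0, -1, 0, -1],
    [0, 0, 0, 0, -2, 0, -1]
  ]
}}

```text
clock: 18.7
position: [546.6, 46.4, 108.1]
ee_rot: [-0.654, 0.757, 0.004, -0.006]
contact_force: [-12.9, 5.2, 0.3]
gripper_width: 22.6
grasp_force: 60.9
```

>>> {"op": "carry_out", "data": {
  "motion": [
    [0, 0, 0, 0, -1, 0, -1],
    [0, 0, 0, 0, -1.5, 0, -1]
  ]
}}

```text
clock: 18.95
position: [548.1, 46.4, 108.0]
ee_rot: [-0.654, 0.757, 0.004, -0.006]
contact_force: [-12.5, 5.7, -0.4]
gripper_width: 22.6
grasp_force: 60.9
```

```bash
python3 -c "
from h import *
st()"
```

```text
t 18.95 along 535.2 across 126.9 z 108.0  F_along -13.2 across 3.8 w 22.6 g 61 tau [1.91 4.29 0.03]
```

>>> {"op": "carry_out", "data": {
  "motion": [
    [0, 0, 0, 0, -1, 0, -1]
  ]
}}

```text
clock: 19.08
position: [548.7, 46.2, 108.0]
ee_rot: [-0.654, 0.757, 0.005, -0.006]
contact_force: [-14.2, 6.8, -0.2]
gripper_width: 22.6
grasp_force: 61.1
```

>>> {"op": "carry_out", "data": {
  "motion": [
    [0, 0, 0, 0, -1, 0, -1]
  ]
}}

```text
clock: 19.2
position: [548.8, 45.9, 107.9]
ee_rot: [-0.654, 0.757, 0.005, -0.007]
contact_force: [-15.2, 5.5, 1.6]
gripper_width: 22.7
grasp_force: 61.2
```

```bash
python3 - <<'E'
from h import *
st()
t=get_image("top")
cv2.imwrite("pics/fr3.png",cv2.resize(t["color"][90:240,235:385],None,fx=4,fy=4,interpolation=2))
E
```

```text
t 19.20 along 536.0 across 126.6 z 107.9  F_along -15.8 across 3.2 w 22.7 g 61 tau [2.09 5.26 0.05]
```

View pics/fr3.png

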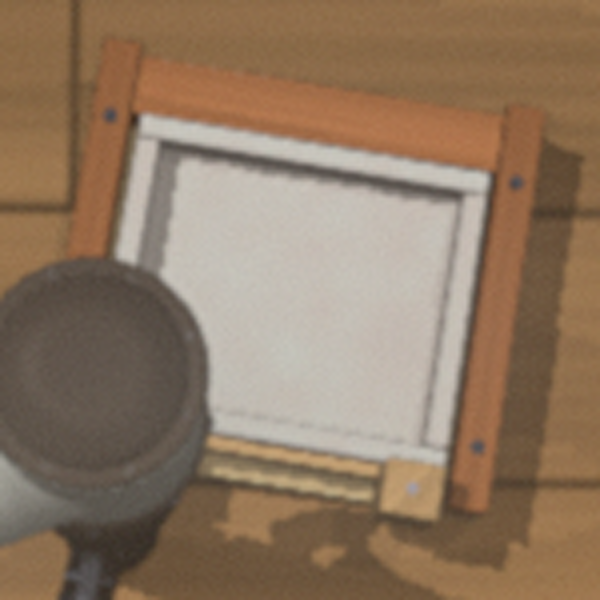

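The left far corner now touches the bar in the crop, at about (137,115), and the force is climbing to 16 N. The right side still shows a small gap near (490,172). Back to the right block.

>>> {"op": "carry_out", "data": {
  "motion": [
    [0, 0, 0, 0, 12, 0, -1],
    [0, 0, 0, 0, 16, 0, -1],
    [0, 0, 0, 0, 16, 0, -1]
  ]
}}

```text
clock: 19.62
position: [541.4, 48.8, 110.9]
ee_rot: [-0.655, 0.756, -0.001, 0.001]
contact_force: [-0.3, 0.6, -2.7]
gripper_width: 22.6
grasp_force: 60.0
```

>>> {"op": "carry_out", "data": {
  "motion": [
    [0, 0, 0, 30, 8, 0, -1],
    [0, 0, 0, 80, 8, 0, -1],
    [0, 0, 0, 125, 6, 0, -1],
    [0, 0, 0, 160, 2, 0, -1],
    [0, 0, 0, 160, 0, 0, -1]
  ]
}}

```text
clock: 20.25
position: [518.1, -112.0, 110.6]
ee_rot: [-0.653, 0.757, -0.001, 0.0]
contact_force: [-0.7, -0.3, -3.5]
gripper_width: 22.6
grasp_force: 60.0
```

>>> {"op": "carry_out", "data": {
  "motion": [
    [0, 0, 0, 0, -1, 0, -1],
    [0, 0, 0, 0, -2, 0, -1],
    [0, 0, 0, 0, -3, 0, -1]
  ]
}}

```text
clock: 20.62
position: [520.7, -109.4, 110.3]
ee_rot: [-0.655, 0.756, 0.0, -0.0]
contact_force: [-1.0, 0.2, -2.2]
gripper_width: 22.5
grasp_force: 60.0
```

```bash
python3 -c "
from h import *
st()"
```

```text
t 20.62 along 531.1 across -31.3 z 110.3  F_along -1.0 across 0.1 w 22.5 g 60 tau [0.06 0.28 0.06]
```

>>> {"op": "carry_out", "data": {
  "motion": [
    [0, 0, 0, 0, -1, 0, -1],
    [0, 0, 0, 0, -2, 0, -1],
    [0, 0, 0, 0, -3, 0, -1]
  ]
}}

```text
clock: 21.0
position: [521.3, -110.4, 109.6]
ee_rot: [-0.654, 0.756, 0.002, -0.002]
contact_force: [-5.3, 2.0, -1.6]
gripper_width: 23.0
grasp_force: 60.4
```

>>> {"op": "carry_out", "data": {
  "motion": [
    [0, 0, 0, 0, -1, 0, -1],
    [0, 0, 0, 0, -2, 0, -1]
  ]
}}

```text
clock: 21.25
position: [521.7, -110.9, 109.1]
ee_rot: [-0.654, 0.756, 0.003, -0.003]
contact_force: [-7.0, 1.6, -0.2]
gripper_width: 22.9
grasp_force: 60.6
```

>>> {"op": "carry_out", "data": {
  "motion": [
    [0, 0, 0, 0, -1, 0, -1],
    [0, 0, 0, 0, -2, 0, -1]
  ]
}}

```text
clock: 21.5
position: [522.1, -111.2, 108.7]
ee_rot: [-0.654, 0.757, 0.004, -0.005]
contact_force: [-9.9, 2.3, 0.9]
gripper_width: 22.5
grasp_force: 60.7
```

>>> {"op": "carry_out", "data": {
  "motion": [
    [0, 0, 0, 0, -1, 0, -1]
  ]
}}

```text
clock: 21.62
position: [522.4, -111.4, 108.5]
ee_rot: [-0.654, 0.757, 0.005, -0.005]
contact_force: [-10.7, 2.9, 1.0]
gripper_width: 22.8
grasp_force: 60.8
```

```bash
python3 -c "
from h import *
st()"
```

```text
t 21.62 along 533.1 across -32.9 z 108.5  F_along -11.0 across 1.3 w 22.8 g 61 tau [ 0.98  3.69 -0.02]
```

>>> {"op": "carry_out", "data": {
  "motion": [
    [0, 0, 0, 0, -1, 0, -1],
    [0, 0, 0, 0, -2, 0, -1]
  ]
}}

```text
clock: 21.88
position: [523.5, -111.8, 108.3]
ee_rot: [-0.654, 0.757, 0.006, -0.006]
contact_force: [-13.1, 3.1, 1.0]
gripper_width: 22.5
grasp_force: 60.9
```

>>> {"op": "carry_out", "data": {
  "motion": [
    [0, 0, 0, 0, -1, 0, -1]
  ]
}}

```text
clock: 22.0
position: [523.7, -111.9, 108.1]
ee_rot: [-0.654, 0.757, 0.006, -0.007]
contact_force: [-14.0, 2.9, 2.4]
gripper_width: 22.7
grasp_force: 61.0
```

>>> {"op": "carry_out", "data": {
  "motion": [
    [0, 0, 0, 0, -1, 0, -1]
  ]
}}

```text
clock: 22.12
position: [523.9, -112.0, 107.9]
ee_rot: [-0.653, 0.757, 0.007, -0.008]
contact_force: [-15.6, 4.4, 2.8]
gripper_width: 22.6
grasp_force: 61.1
```

```bash
python3 -c "
from h import *
st()"
```

```text
t 22.12 along 534.7 across -33.4 z 107.9  F_along -16.1 across 2.1 w 22.6 g 61 tau [1.19 4.9  0.04]
```

>>> {"op": "carry_out", "data": {
  "motion": [
    [0, 0, 0, 0, 12, 0, -1],
    [0, 0, 0, 0, 30, 0, -1],
    [0, 0, 0, 0, 45, -15, -1],
    [0, 0, 0, -30, 60, -45, -1],
    [0, 0, 0, -80, 60, -50, -1]
  ]
}}

```text
clock: 22.75
position: [486.5, -23.7, 163.4]
ee_rot: [-0.654, 0.757, -0.002, 0.004]
contact_force: [0.9, 0.4, -3.6]
gripper_width: 22.9
grasp_force: 60.3
```

>>> {"op": "carry_out", "data": {
  "motion": [
    [0, 0, 0, -50, 0, 0, -1],
    [0, 0, 0, -110, 0, 0, -1],
    [0, 0, 0, -170, 0, 0, -1],
    [0, 0, 0, -220, 0, 0, -1],
    [0, 0, 0, -220, 0, 0, -1]
  ]
}}

```text
clock: 23.38
position: [518.2, 198.0, 161.1]
ee_rot: [-0.656, 0.755, -0.001, 0.003]
contact_force: [0.2, 0.5, -3.5]
gripper_width: 22.9
grasp_force: 60.1
```

```bash
python3 - <<'E'
from h import *
st();go([465,333,160])
t=get_image("top");s=get_image("scene")
a=cv2.resize(t["color"][95:225,240:380],None,fx=4.2,fy=4.2,interpolation=2)
np.save("t.npy",t["color"])
cv2.imwrite("pics/fr4.png",a)
E
```

```text
t 23.38 along 483.3 across 272.5 z 161.1  F_along 0.1 across 0.5 w 22.9 g 60 tau [-0.13  0.11 -0.02]
t 23.375 pos [518.2 198.  161.1] F [ 0.2  0.5 -3.5] w 22.9 g 60.1 j [ 0.66  0.34 -0.29  0.   -0.93 -0.8 ]
turn [-0.005  0.004  0.009] shift [-126.3   71.4    1.2]
```

View pics/fr4.png

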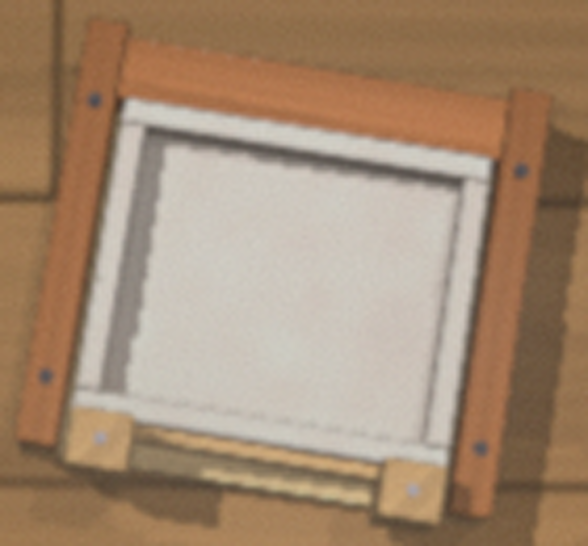

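White meets the orange bar along its whole length. The block nails at (99,438) and (413,490) run parallel to the bar (9.4° against 9.6°), after about 13 mm of travel on each side. The gap is closed, so now I return the mallet.

>>> {"op": "carry_out", "data": {
  "motion": [
    [0, 0, 0, -35, 20, 0, -1],
    [0, 0, 0, -80, 45, 0, -1],
    [0, 0, 0, -115, 65, 0, -1],
    [0, 0, 0, -126, 71, 0, -1],
    [0, 0, 0, -126, 71, 0, -1]
  ]
}}

```text
clock: 24.1
position: [464.0, 328.1, 160.4]
ee_rot: [-0.654, 0.756, -0.0, 0.0]
contact_force: [0.2, 0.5, -3.1]
gripper_width: 22.7
grasp_force: 60.2
```

>>> {"op": "carry_out", "data": {
  "motion": [
    [0, 0, 0, 0, 0, 20, -1],
    [0, 0, 0, 0, 0, 40, -1],
    [0, 0, 0, 0, 0, 52, -1],
    [0, 0, 0, 0, 0, 54, -1],
    [0, 0, 0, 0, 0, 54, -1]
  ]
}}

```text
clock: 24.72
position: [464.4, 328.4, 106.9]
ee_rot: [-0.654, 0.756, -0.0, 0.001]
contact_force: [0.1, -0.2, -3.3]
gripper_width: 22.5
grasp_force: 60.1
```

```bash
python3 -c "
from h import *
st();go([465,333,100])"
```

```text
t 24.73 along 410.8 across 393.4 z 106.9  F_along 0.1 across -0.2 w 22.5 g 60 tau [-0.01 -0.03  0.  ]
t 24.725 pos [464.4 328.4 106.9] F [ 0.1 -0.2 -3.3] w 22.5 g 60.1 j [ 0.9   0.43 -0.31  0.   -0.83 -1.05]
turn [-0.001  0.001  0.004] shift [-4.7  0.1  6.9]
```

>>> {"op": "carry_out", "data": {
  "motion": [
    [0, 0, 0, -4, 0, 2, -1],
    [0, 0, 0, -4, 0, 4, -1],
    [0, 0, 0, -4, 0, 5, -1],
    [0, 0, 0, -4, 0, 6, -1]
  ]
}}

```text
clock: 25.22
position: [464.4, 332.5, 100.3]
ee_rot: [-0.654, 0.756, -0.0, -0.0]
contact_force: [-0.2, 0.1, -3.4]
gripper_width: 22.6
grasp_force: 60.1
```

>>> {"op": "carry_out", "data": {
  "motion": [
    [0, 0, 0, 0, 0, 1, -1],
    [0, 0, 0, 0, 0, 1, -1]
  ]
}}

```text
clock: 25.48
position: [464.4, 332.5, 99.8]
ee_rot: [-0.654, 0.756, -0.0, 0.0]
contact_force: [-1.2, -0.1, 1.5]
gripper_width: 22.6
grasp_force: 60.7
```

>>> {"op": "carry_out", "data": {
  "motion": [
    [0, 0, 0, 0, 0, 0, -0.2],
    [0, 0, 0, 0, 0, 0, 0.2],
    [0, 0, 0, 0, 0, 0, 0.6],
    [0, 0, 0, 0, 0, 0, 1],
    [0, 0, 0, 0, 0, 0, 1]
  ]
}}

```text
clock: 26.1
position: [464.5, 332.5, 99.3]
ee_rot: [-0.654, 0.756, -0.0, 0.0]
contact_force: [0.4, -0.2, 0.6]
gripper_width: 85.8
grasp_force: 0.0
```

>>> {"op": "carry_out", "data": {
  "motion": [
    [0, 0, 0, 0, 0, 0, 1],
    [0, 0, 0, 0, 0, -20, 1],
    [0, 0, 0, 0, 0, -60, 1],
    [0, 0, 0, 0, 0, -110, 1],
    [0, 0, 0, 0, 0, -140, 1]
  ]
}}

```text
clock: 26.72
position: [465.0, 332.9, 242.2]
ee_rot: [-0.655, 0.756, 0.0, 0.002]
contact_force: [0.7, -0.2, -0.4]
gripper_width: 85.3
grasp_force: 0.0
```

>>> {"op": "carry_out", "data": {
  "motion": [
    [0, 0, 0, 0, 0, 0, 1],
    [0, 0, 0, 0, 0, 0, 1],
    [0, 0, 0, 0, 0, 0, 1]
  ]
}}

```text
clock: 27.1
position: [463.9, 331.9, 237.8]
ee_rot: [-0.654, 0.756, -0.0, -0.001]
contact_force: [0.7, -0.4, -0.8]
gripper_width: 85.4
grasp_force: 0.0
```

```bash
python3 - <<'E'
from h import *
st();w=get_image("wrist");t=get_image("top");s=get_image("scene")
o=np.zeros((420,800,3),np.uint8)
o[:,:400]=w["color"][:,80:480]
b=cv2.resize(s["color"][250:390,260:400],None,fx=2,fy=2);o[:280,400:680]=b
c=t["color"][90:230,235:385];o[280:420,400:550]=c
cv2.imwrite("pics/end.png",o)
for n,X in dict(bat=(464,335,12),mt=(464,333,146)).items():print(n,proj(w,X))
E
```

```text
t 27.10 along 409.8 across 396.9 z 237.8  F_along 0.7 across -0.3 w 85.4 g 0 tau [ 0.03 -0.01  0.02]
bat [278.23879661 177.07232482]
mt [278.61135744 218.22534346]
```

View pics/end.png

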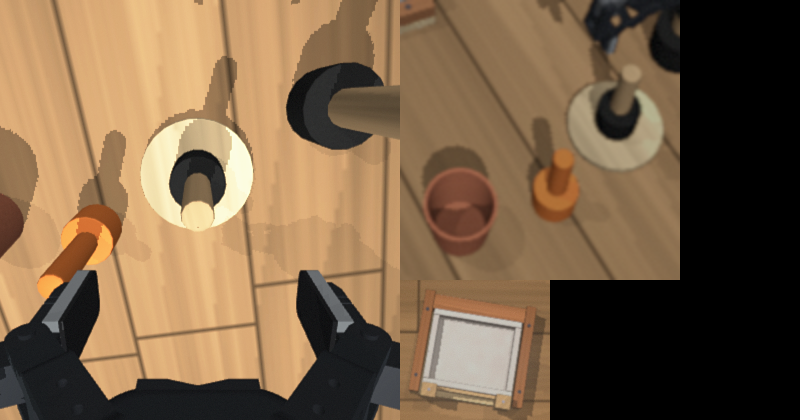

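The mallet stands upright near the bat's centre: its top is at wrist (278,215), predicted (279,218). The gripper is clear and the mould is still against the bar. Handing in.

```bash
python3 -c "
from bench import *
print(job_done())"
```

```text
the job is handed in; nothing more can be done
None
```

The mould was tapped square against the far bar on both sides, with a highest force reading of about 16 N. The mallet stands released upright near the centre of its bat, and the job is handed in; no verdict was returned.

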